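# Send a housing into the test station

### The arm

A 6-joint arm with a two-finger parallel gripper is mounted at the origin on the work surface. World frame = base frame: x ahead of the robot, y to its left, z up, the work surface at z = 0. Lengths are in mm, angles in rad, forces in N, time in s.
With the tool pointing down it reaches from about 350 to 875 mm from the base axis. Payload 4.2 kg.
Tool frame: the origin (TCP) lies midway between the tips of the shut fingers; the grasp point (between the pads) lies 19 mm behind it (arm.tcp_to_grasp is the distance from the TCP to the grasp point, in mm); z points along the fingers, y is the line along which they close (so a half turn about z gives the same grasp; the last joint's range is limited). The gripper opens to 85 mm and grips with 20 to 120 N. Pads are 22 mm wide; open, the fingers measure 114 mm over their backs; the gripper's body (76 mm by 85 mm) begins 54 mm behind the grasp point. The pads swing forward as they close: fully open they stand 13 mm farther back than shut.
Start: joints at [1.5, 0.385, 0.008, 0, -1.194, -0.259], TCP at [202.376, 591.306, 231.312] pointing down, gripper open.
Joint ranges: [-3.14, 3.14], [-1.21, 2.06], [-1.07, 1.41], [-3.16, 2.05], [-2.99, -0.16], [-3.1, 3.1]. Speed limits (rad/s): [2.79, 2.79, 3.14, 3.14, 3.14, 3.14].

### API

Orientations are given as a unit quaternion [x, y, z, w].
In Python, from bench import arm, get_image gives the robot as it stands.
- The arm moves only by the tool drive_tool, never from a script. Its argument "deltas" is a list of rows, each a list of 2 entries, a list of its own where there are three numbers: the shift along the tool's x, y, z in cm, then the turn, a rotation vector about the tool's x, y, z in degrees. In form: [[[x, y, z], [ax, ay, az]], ...]. A call has 1 to 12 rows; each row shifts and turns the commanded pose from where the row before left it, along the tool's axes as they then stand; what a row does not reach is not made up. A row lasts 1/10 s, in which the tool goes at most 50 mm and 8.59 degrees, less where a joint would pass 70% of its speed; a pose out of reach is approached as far as the arm can. A call with a gripper value outside its range is refused whole. "claw" is the finger opening in cm, from 0 to 8.54, set as the call begins (left out, the last holds). The fingers move at their own pace and stop on an object; the grip force is fixed at half the most. Time passes only in rows, so rows that do not move let the fingers close. It gives the time, the measured TCP pose, the force, the opening and the grip force at its end, in the units of the state.
- arm.read_state(): the state, without advancing time (a new reading comes with each control period).
- get_image(name): name is "scene" or "top" or "wrist"; returns a dict with "img" (420x560x3 uint8, red, green, blue), "fx", "fy", "cx", "cy" (pixels), "D" ([k1, k2, p1, p2, k3] as OpenCV has them; the pictures are not rectified), "eye" and "orientation" of the camera in the world; the wrist camera has in their place "mount" (4x4, takes a point from camera to tool coordinates, whose origin is the TCP and whose axes are the flange's). Camera axes: x right, y down, z forward; pixel columns grow to the right and rows downward; lengths in mm; the calibration is good to about 2 mm. A picture is of the moment at which its call begins: read the wrist's pose just before it. There is no depth.
- arm.job_done(): hands the job in; it is judged then, once.
The state is a dict: "clock": time; "joints": joint angles; "joint_vel": joint speeds; "joint_efforts": joint torques, N m; "position": TCP position; "ee_rot": TCP orientation; "contact_force": force on the tool from outside, world axes, zero at the start; "wrist_torque": the same for the moment, N m; "gripper_width": finger opening in mm; "grasp_force": force on a finger pad.
Only numpy, scipy, OpenCV 4.12 (cv2) and the standard library are available. Lean on these libraries where they do the work, as an engineer would, in place of code of your own. Each camera call takes 0.05 s, during which the arm holds its last target. There are 200 camera calls.

### The job

A white housing sits in the nest of the pulled-out slide of the test station. With the fingertips, push the blue plate of the slide until the slide is fully home, then push the yellow-framed cover down until it is fully shut, then press the green start button all the way down, let it go and move clear. The housing must stay seated in its nest; do not press the red stop button, and do not pick up or shift anything else on the bench.

Things in the scene. Friction and masses are not known exactly. Their poses are not given: they have to be found in the camera images.
- station: Fixed test station: grey base 160 mm deep (x) by 170 mm wide (y), aluminium side walls 15 mm thick and a rear wall, top 80 mm above the bench, open front; a black connector block 50 mm high stands behind (to x = +127 mm). Origin: centre of its underside, on the bench. Its -x axis points out of the open front, towards the robot; the slide is pushed in along +x.
- slide (a joint): How far the slide is pulled out of the station's front, in m: 0 = fully home (hard stop), largest 0.08. It moves along the station's x axis, stays where it is left, and needs about 3 N to move.
- push_face (a point): Centre of the front face of the slide's blue push plate (upright, square to the station's x axis, 130 mm wide, 12 mm thick, from 17 to 65 mm above the bench). The point is 45 mm above the bench; with the slide home it is 92 mm in front of the station's origin, 12 mm proud of the walls. Axes as station. Push it along +x.
- nest (a point): Centre of the floor of the nest in the slide, 27 mm above the bench, 97 mm behind the push face. A black ridge 6 mm high frames a pocket of 64 by 48 mm.
- housing: White plastic housing, 60 (x) by 44 (y) by 30 mm high, 70 g, loose in the nest with 2 mm play all round. Origin: centre of its underside (on the nest floor when seated). It fits below the shut cover.
- cover (a joint): Angle of the hinged cover in rad: 0 = fully shut, lying flat on the walls (hard stop); it grows as the front edge rises, at most 1.5. The hinge is stiff: the cover stays at any angle and needs about 1 to 3 N on its front bar to move down.
- cover_hinge (a point): Middle of the cover's hinge line, at the top of the station's rear wall: 80 mm behind the station's origin (+x), 80 mm above the bench. The hinge line runs along the station's y axis. Its axes turn with the cover.
- cover_bar (a point): Middle of the outer face of the cover's yellow front bar (34 mm wide, 166 mm long, 10 mm thick; cover 160 mm from hinge to front edge, clear pane behind the bar). 143 mm from the hinge along the cover, 10 mm above its underside: 90 mm above the bench when shut. Axes turn with the cover: z is square to the outer face, up when shut, up and away from the open front when raised.
- start (a joint): Green start button: 0 = up, 0.006 m = fully down (hard stop). A spring pushes it back; fully down takes 5 N.
- start_top (a point): Centre of the top of the green start button (32 mm across), 67 mm above the bench when up, on a fixed grey box 70 by 70 by 45 mm high. It stands left or right of the station, where the stop button does not.
- stop (a joint): Red stop button, which must be left alone: 0 = up, 0.006 m = down.
- stop_top (a point): Centre of the top of the red stop button (32 mm across), 67 mm above the bench, on a fixed yellow box 70 by 70 by 45 mm high.
- spare: A second white housing, 60 by 44 by 30 mm, loose on the bench; leave it alone. Origin: centre of its underside.
- bin_blue: Loose blue parts bin, 120 by 90 by 55 mm high, with white parts in it; leave it alone. Origin: centre of its underside.
- bin_grey: Loose grey parts bin, 120 by 90 by 55 mm high, with orange parts in it; leave it alone. Origin: centre of its underside.
- bottle: Loose clear water bottle, 64 mm across, 190 mm high; leave it alone. Origin: centre of its underside.
- screwdriver: Loose screwdriver with a red handle, about 200 mm long, lying on the bench; leave it alone. Origin under its middle.
- gauge: Loose steel plug gauge standing on its 44 mm foot, 60 mm high; leave it alone. Origin: centre of its underside.
Things that resemble listed ones, but are neither listed nor needed, are in the scene too. Several things look just like the part that bears start: the one meant starts farthest to the robot's right.

How it is judged (in metres and radians):
On the way, in this order (a step that is already met when the one before it is completed fails the run):
1. the slide is fully home, with the cover still up (value of joint slide below 0.004 m and value of joint cover above 0.3 rad), for 0.1 s.
2. the cover is fully shut over the slide (value of joint cover below 0.04 rad and value of joint slide below 0.004 m), for 0.1 s.
3. the green start button is pressed down, with slide and cover shut (all of step 2 and value of joint start above 0.0045 m), for 0.05 s.
At the end, for the whole second after the job is handed in: The slide is within 4 mm of fully home, the cover within 0.04 rad of shut, the start button has been pressed after that (more than 4.5 mm down) and is up again, and the housing still sits at rest in its nest (origin within 8 mm of the nest's centre, upright) (all of step 2 and value of joint start below 0.0015 m and distance between housing and nest below 0.008 m and angle between housing's own z axis and vertical below 0.15 rad and linear speed of housing below 0.02 m/s); the robot touches nothing.
It fails at once if the housing is lifted or knocked out of its nest (distance between housing and nest above 0.015 m or angle between housing's own z axis and vertical above 0.35 rad).
It fails at once if the start button is pressed before slide and cover are shut (value of joint start above 0.003 m and (value of joint cover above 0.06 rad or value of joint slide above 0.006 m)).
It fails at once if the red stop button is pressed (value of joint stop above 0.002 m).
It fails at once if another thing on the bench is shifted by more than 20 mm or picked up (distance of any of spare, bin_blue, bin_grey, bottle, screwdriver, gauge from where it was at the start of the episode above 0.02 m).
It also fails if it takes over 54 s, if anything falls off the work surface, if the arm or the gripper's body presses on something with over 40 N, if the wrist force passes 120 N, or if a joint passes its speed limit or range.

## Working session

There is one attempt and no reset: what is moved stays moved. The work goes in short steps, Python scripts to look and compute and a tool call to move; the robot and the scene stay as the last step left them, time stands still between calls to the robot, and variables do not carry over. Pictures are saved under pics/ and viewed, at most 10 in all, crops included, and the job is handed in when it is done.

Besides the shell and the picture viewer there is one more tool, called as a command line: name --argument value ..., lists and objects as JSON in quotes. drive_tool: Moves the arm, as the interface text tells. Its arguments: {"type":"object","properties":{"deltas":{"type":"array"},"claw":{"type":"number"}},"required":["deltas"]}

```bash
mkdir -p pics; ls
python3 - <<'E'
from bench import arm,get_image
import cv2,pickle
s=arm.read_state();print({k:s[k] for k in('clock','position','ee_rot','gripper_width')})
for n in('scene','top'):
    d=get_image(n);pickle.dump(d,open(f'pics/{n}0.pkl','wb'));cv2.imwrite(f'pics/{n}0.png',d['img'][:,:,::-1])
    print(n,{k:v for k,v in d.items() if k!='img'})
E
```

```text
pics
{'clock': 0.0, 'position': array([202.16736407, 590.77071701, 230.19315054]), 'ee_rot': array([ 9.86425118e-01, -1.64207878e-01, -1.21437638e-04,  1.11576179e-03]), 'gripper_width': 85.47533697089268}
scene {'fx': 436.67375661747366, 'fy': 436.67375661747366, 'cx': 277.123270443982, 'cy': 214.78440451156646, 'D': array([0.01609031, 0.        , 0.        , 0.        , 0.        ]), 'eye': array([1289.80333191, -217.67406025,  855.88555464]), 'orientation': array([ 0.74815186,  0.53363418, -0.23704617, -0.31513881])}
top {'fx': 460.7401483961495, 'fy': 460.7401483961495, 'cx': 276.81371489019784, 'cy': 203.52782775741562, 'D': array([0.00771825, 0.        , 0.        , 0.        , 0.        ]), 'eye': array([ 323.65340301,   35.46949556, 1400.38632042]), 'orientation': array([ 0.71549525, -0.69477918,  0.05387252, -0.04945899])}
```

View pics/scene0.png

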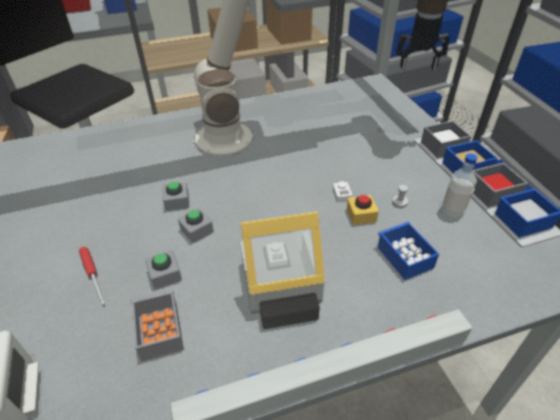

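View pics/top0.png

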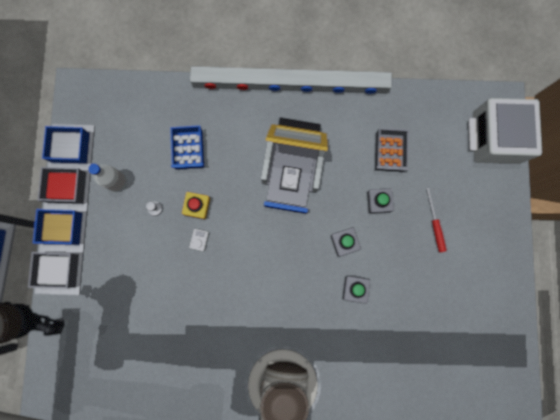

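The scene picture shows the station with its cover raised (about 283,255), the slide pulled out towards the robot, and the red stop button on a yellow box (363,203). In the top picture the blue plate is at (287,207), the housing at (291,178) and the cover's yellow bar at about (297,137).

There are three green buttons in the top picture: (381,200), (347,241) and (357,289). The robot's right is -y, which is the right of the picture, so the one meant is (381,200). Next I'll measure and confirm it in a crop.

```bash
cat > h.py <<'E'
import numpy as np,cv2,pickle
from scipy.spatial.transform import Rotation as R
def ray(d,uv):
    K=np.array([[d['fx'],0,d['cx']],[0,d['fy'],d['cy']],[0,0,1]])
    p=cv2.undistortPoints(np.array(uv,float).reshape(-1,1,2),K,d['D']).reshape(-1,2)
    return R.from_quat(d['orientation']).apply(np.c_[p,np.ones(len(p))])
def onz(d,uv,z):
    r=ray(d,uv);return d['eye']+r*((z-d['eye'][2])/r[:,2])[:,None]
def two(d1,u1,d2,u2):
    a,b=ray(d1,[u1])[0],ray(d2,[u2])[0];A=np.c_[a,-b]
    t=np.linalg.lstsq(A,d2['eye']-d1['eye'],rcond=None)[0]
    p,q=d1['eye']+a*t[0],d2['eye']+b*t[1];return (p+q)/2,np.linalg.norm(p-q)
def blobs(d,lo,hi,amin=40,box=None):
    h=cv2.cvtColor(d['img'],cv2.COLOR_RGB2HSV);m=cv2.inRange(h,lo,hi)
    if box: k=np.zeros_like(m);k[box[1]:box[3],box[0]:box[2]]=1;m*=k
    n,l,s,c=cv2.connectedComponentsWithStats(m)
    return [(c[i].round(1),s[i,4],cv2.boxPoints(cv2.minAreaRect(np.argwhere(l==i)[:,::-1].astype(np.float32))).round(1)) for i in range(1,n) if s[i,4]>=amin]
E
python3 - <<'E'
from h import *
np.set_printoptions(precision=1,suppress=True)
T=pickle.load(open('pics/top0.pkl','rb'));S=pickle.load(open('pics/scene0.pkl','rb'))
for nm,lo,hi in(('green',(50,80,40),(85,255,255)),):
  for c,a,b in blobs(T,lo,hi): print(nm,c,a,onz(T,[c],67)[0])
  for c,a,b in blobs(S,lo,hi): print(' scene',c,a,onz(S,[c],67)[0])
for c,a,b in blobs(T,(100,120,50),(125,255,255),box=(255,190,320,225)): print('plate',c,a,b.tolist(),onz(T,b,65))
for c,a,b in blobs(T,(15,120,90),(32,255,255),box=(255,110,340,160)): print('bar',c,a,b.tolist(),onz(T,b,200))
for c,a,b in blobs(T,(0,120,60),(8,255,255),box=(170,180,220,220)): print('red',c,onz(T,[c],67))
a=cv2.resize(T['img'][100:220,240:420],None,fx=4,fy=4,interpolation=cv2.INTER_CUBIC)
cv2.imwrite('pics/crop1.png',a[:,:,::-1])
b=cv2.resize(S['img'][200:330,220:350],None,fx=4.5,fy=4.5,interpolation=cv2.INTER_CUBIC)
cv2.imwrite('pics/crop2.png',b[:,:,::-1])
E
```

```text
green [382.6 198.8] 123 [ 543.5 -279.9   67. ]
green [347.1 240.9] 127 [ 417.  -176.5   67. ]
green [358.  289.6] 130 [ 279.3 -208.4   67. ]
 scene [173.  185.8] 73 [ 286.2 -207.6   67. ]
 scene [193.3 214.7] 91 [ 424.  -175.4   67. ]
 scene [160.  258.8] 121 [ 549.  -278.8   67. ]
plate [285.7 207. ] 219 [[263.70001220703125, 206.10000610351562], [264.5, 201.0], [307.5, 207.8000030517578], [306.70001220703125, 213.0]] [[511.7  68.1  65. ]
 [526.9  66.3  65. ]
 [510.5 -60.2  65. ]
 [495.1 -58.1  65. ]]
bar [297.5 138.5] 576 [[266.20001220703125, 140.5], [269.20001220703125, 122.9000015258789], [329.5, 132.89999389648438], [326.6000061035156, 150.60000610351562]] [[ 670.8   63.9  200. ]
 [ 720.1   57.4  200. ]
 [ 697.2 -105.9  200. ]
 [ 647.9  -98.8  200. ]]
red [193.4 203.3] [[513.6 273.5  67. ]]
```

View pics/crop1.png

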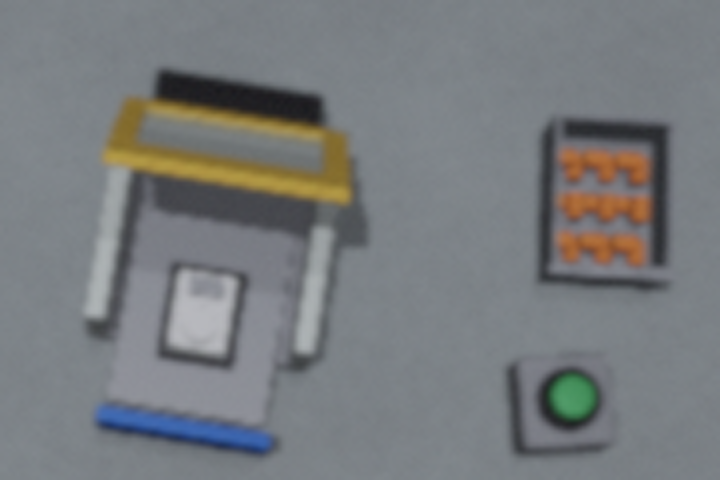

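View pics/crop2.png

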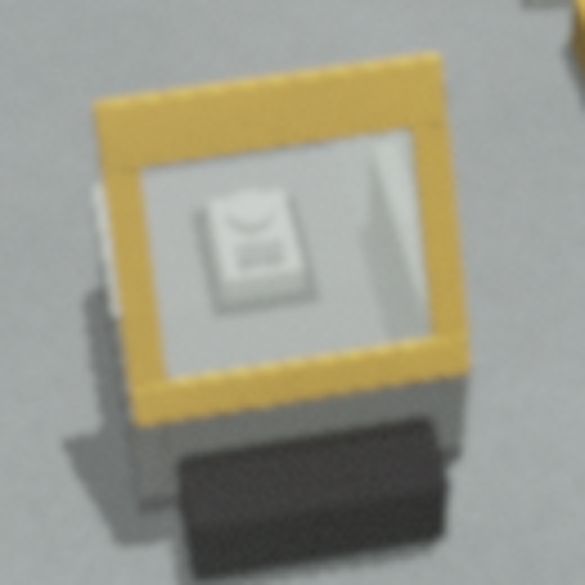

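The crop confirms it: the green button at crop (572,398), which is top (383,199), is on a grey box next to the orange-parts bin, and no other green button is farther right. The housing sits in the nest, and the cover's outer face can be seen from behind. Now I'll work out the station frame and the cover angle.

Run:
```python
from h import *
np.set_printoptions(precision=1,suppress=True)
T=pickle.load(open('pics/top0.pkl','rb'));S=pickle.load(open('pics/scene0.pkl','rb'))
c1=lambda u,v:(240+(u+.5)/4-.5,100+(v+.5)/4-.5); c2=lambda u,v:(220+(u+.5)/4.5-.5,200+(v+.5)/4.5-.5)
R_,e1=two(T,c1(350,203),S,c2(95,102)); L_,e2=two(T,c1(104,162),S,c2(440,53))
print('cover front corners R,L',R_,e1,L_,e2)
w=onz(T,[c1(84,320),c1(107,324),c1(293,354),c1(319,359)],80); print('wall fronts z80',w)
print('wall mid',w.mean(0), 'yaw',np.degrees(np.arctan2(-(w[0]-w[3])[0],(w[0]-w[3])[1])))
p=onz(T,[c1(97,404),c1(272,434)],65); print('plate back-top edge',p,p.mean(0))
d=p[0]-p[1];print(np.degrees(np.arctan2(-d[0],d[1])),np.linalg.norm(d))
x,y=np.array([np.cos(np.radians(-7.7)),np.sin(np.radians(-7.7))]),None
o=w.mean(0)[:2]+80*x; print('station origin',o)
m=(R_+L_)/2; xs=(m[:2]-o)@x; print('front edge mid',m,'xs',xs,'theta',np.arctan2(m[2]-80,80-xs),'len',np.hypot(m[2]-80,80-xs))
print('plate back xs',(p.mean(0)[:2]-o)@x)
print('push face home',o-92*x,'tool yaw tip')
```

```text
cover front corners R,L [644.5 -96.1 217.1] 4.4281830040640475 [667.6  67.1 217.1] 4.3427249442436064
wall fronts z80 [[587.3  79.3  80. ]
 [584.9  62.4  80. ]
 [566.8 -73.7  80. ]
 [563.6 -92.7  80. ]]
wall mid [575.6  -6.2  80. ] yaw -7.848052502393262
plate back-top edge [[527.9  68.1  65. ]
 [509.6 -60.6  65. ]] [518.8   3.8  65. ]
-8.114889330187447 130.00237594602268
station origin [654.9 -16.9]
front edge mid [656.  -14.5 217.1] xs 0.78279986577659 theta 1.0468281404345727 len 158.3331035048369
plate back xs -137.6962172793612
push face home [563.8  -4.6] tool yaw tip
```

drive_tool --deltas '[[[2.68,2.92,0],[0,0,0]],[[2.68,2.92,0],[0,0,0]],[[2.68,2.92,0],[0,0,0]],[[2.68,2.92,0],[0,0,0]],[[2.68,2.92,0],[0,0,0]],[[2.68,2.92,0],[0,0,0]],[[2.68,2.92,0],[0,0,0]],[[2.68,2.92,0],[0,0,0]],[[2.68,2.92,0],[0,0,0]],[[2.68,2.92,0],[0,0,0]],[[2.68,2.92,0],[0,0,0]],[[2.68,2.92,0],[0,0,0]]]' --claw 0

```text
clock: 1.3
position: [393.2, 154.0, 231.2]
ee_rot: [0.986, -0.164, -0.0, -0.0]
contact_force: [0.3, 0.1, -0.4]
gripper_width: -0.2
grasp_force: 0.0
```

drive_tool --deltas '[[[2.68,2.92,0],[0,0,0]],[[2.68,2.92,0],[0,0,0]],[[2.68,2.92,0],[0,0,0]],[[2.68,2.92,0],[0,0,0]],[[0,0,0],[0,0,-5.5]],[[0,0,0],[0,0,-5.4]],[[0,0,0],[0,0,0]],[[0,0,0],[0,0,0]]]'

```text
clock: 2.1
position: [456.5, 10.4, 231.1]
ee_rot: [0.997, -0.071, -0.0, 0.0]
contact_force: [0.1, 0.4, -0.3]
gripper_width: 0.3
grasp_force: 0.0
```

drive_tool --deltas '[[[0,0,3.5],[0,0,0]],[[0,0,3.5],[0,0,0]],[[0,0,3.5],[0,0,0]],[[0,0,3.5],[0,0,0]],[[0,0,3.0],[0,0,0]],[[0,0,1.9],[0,0,0]],[[0,0,0],[0,0,0]],[[0,0,0],[0,0,0]]]'

```text
clock: 2.9
position: [457.1, 10.8, 42.6]
ee_rot: [0.998, -0.07, 0.0, 0.0]
contact_force: [0.6, -0.0, 0.8]
gripper_width: 0.1
grasp_force: 0.0
```

drive_tool --deltas '[[[1.0,0,0],[0,0,0]],[[1.0,0,0],[0,0,0]],[[1.0,0,0],[0,0,0]],[[0.5,0,0],[0,0,0]],[[0.5,0,0],[0,0,0]],[[0.5,0,0],[0,0,0]],[[0.5,0,0],[0,0,0]],[[0.5,0,0],[0,0,0]],[[0.5,0,0],[0,0,0]],[[0.5,0,0],[0,0,0]]]'

```text
clock: 3.9
position: [520.9, 1.0, 42.1]
ee_rot: [0.998, -0.07, -0.001, 0.0]
contact_force: [-3.0, -1.2, 0.8]
gripper_width: -0.0
grasp_force: 1.4
```

drive_tool --deltas '[[[0.5,0,0],[0,0,0]],[[0.5,0,0],[0,0,0]],[[0.5,0,0],[0,0,0]],[[0.5,0,0],[0,0,0]],[[0.4,0,0],[0,0,0]],[[0.2,0,0],[0,0,0]],[[0.2,0,0],[0,0,0]],[[0,0,0],[0,0,0]]]'

```text
clock: 4.7
position: [549.3, -2.4, 42.3]
ee_rot: [0.998, -0.07, 0.0, -0.0]
contact_force: [-1.3, -0.0, -1.3]
gripper_width: -0.3
grasp_force: 0.9
```

drive_tool --deltas '[[[0.2,0,0],[0,0,0]],[[0.2,0,0],[0,0,0]],[[0,0,0],[0,0,0]]]'

```text
clock: 5.0
position: [553.3, -2.9, 42.4]
ee_rot: [0.998, -0.07, 0.0, -0.0]
contact_force: [-2.1, 0.4, -2.7]
gripper_width: 0.1
grasp_force: 0.9
```

drive_tool --deltas '[[[0.2,0,0],[0,0,0]],[[0.2,0,0],[0,0,0]],[[0,0,0],[0,0,0]]]'

```text
clock: 5.3
position: [555.1, -3.3, 42.3]
ee_rot: [0.998, -0.07, -0.002, 0.0]
contact_force: [-7.0, 3.4, 2.8]
gripper_width: -0.2
grasp_force: 3.8
```

drive_tool --deltas '[[[0.2,0,0],[0,0,0]],[[0,0,0],[0,0,0]],[[0,0,0],[0,0,0]]]'

```text
clock: 5.6
position: [555.0, -3.6, 42.2]
ee_rot: [0.998, -0.07, -0.004, 0.0]
contact_force: [-10.9, 6.1, 7.1]
gripper_width: 0.1
grasp_force: 6.1
```

drive_tool --deltas '[[[-1.4,0,0],[0,0,0]],[[-3.0,0,0],[0,0,0]],[[0,0,-3.0],[0,0,0]],[[0,0,-4.0],[0,0,0]],[[0,0,-4.0],[0,0,0]],[[0,0,-4.0],[0,0,0]],[[0,0,-4.0],[0,0,0]],[[0,0,-4.0],[0,0,0]],[[0,0,0],[0,0,0]],[[0,0,0],[0,0,0]]]'

```text
clock: 6.6
position: [516.6, 2.5, 274.2]
ee_rot: [0.998, -0.07, 0.003, -0.001]
contact_force: [-0.2, 0.6, -1.1]
gripper_width: 0.3
grasp_force: 0.0
```

Run:
```python
from h import *
from bench import arm,get_image
np.set_printoptions(precision=1,suppress=True)
for n in('scene','top'):
    d=get_image(n);pickle.dump(d,open(f'pics/{n}1.pkl','wb'))
    im=d['img'][190:320,200:380] if n=='scene' else d['img'][100:220,230:390]
    cv2.imwrite(f'pics/{n}1.png',cv2.resize(im,None,fx=2.4,fy=2.4,interpolation=cv2.INTER_CUBIC)[:,:,::-1])
a,b=[cv2.imread(f'pics/{n}1.png') for n in('scene','top')]
h=max(a.shape[0],b.shape[0]);pad=lambda i:cv2.copyMakeBorder(i,0,h-i.shape[0],0,0,cv2.BORDER_CONSTANT)
o=np.hstack([pad(a),pad(b)])[:, :800];print(o.shape);cv2.imwrite('pics/both1.png',cv2.resize(o,(800,int(o.shape[0]*800/o.shape[1]))))
```

```text
(312, 800, 3)
```

View pics/both1.png

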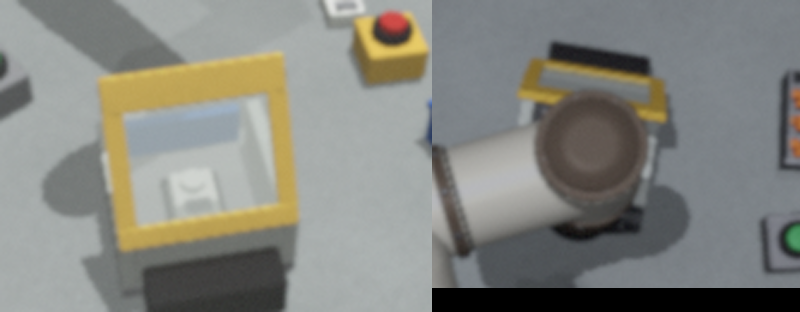

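The slide is home: the back of the blue plate shows through the pane at (180,128). The housing is still seated at (192,190) and the cover hasn't moved. Next I'll go over to the outer side of the cover.

drive_tool --deltas '[[[3.5,0,0],[0,0,0]],[[3.5,0,0],[0,0,0]],[[3.5,0,0],[0,0,0]],[[3.5,0,0],[0,0,0]],[[3.2,0,0],[0,0,0]],[[0,0,2.0],[0,0,0]],[[0,0,2.0],[0,0,0]],[[0,0,1.0],[0,0,0]],[[0,0,0],[0,0,0]]]'

```text
clock: 7.6
position: [684.4, -21.9, 219.1]
ee_rot: [0.998, -0.07, -0.003, 0.001]
contact_force: [0.8, -0.0, 0.3]
gripper_width: -0.0
grasp_force: 0.0
```

drive_tool --deltas '[[[-0.2,0,1.0],[0,0,0]],[[-0.5,0,0.5],[0,0,0]],[[-0.6,0,0.3],[0,0,0]],[[-0.6,0,0.3],[0,0,0]],[[0,0,0],[0,0,0]]]'

```text
clock: 8.1
position: [665.7, -18.9, 201.7]
ee_rot: [0.998, -0.07, -0.0, -0.0]
contact_force: [0.5, -0.4, 0.5]
gripper_width: 0.0
grasp_force: 0.0
```

drive_tool --deltas '[[[-0.8,0,0.6],[0,0,0]],[[-0.8,0,0.6],[0,0,0]],[[-0.8,0,0.7],[0,0,0]]]'

```text
clock: 8.4
position: [643.5, -15.7, 183.3]
ee_rot: [0.998, -0.07, 0.002, -0.0]
contact_force: [2.7, -0.1, 0.5]
gripper_width: 0.3
grasp_force: 0.9
```

drive_tool --deltas '[[[-0.6,0,0.8],[0,0,0]],[[-0.6,0,0.8],[0,0,0]],[[-0.6,0,0.9],[0,0,0]],[[-0.6,0,0.9],[0,0,0]],[[-0.5,0,1.0],[0,0,0]],[[-0.5,0,1.0],[0,0,0]]]'

```text
clock: 9.0
position: [609.2, -11.0, 127.4]
ee_rot: [0.998, -0.07, 0.0, -0.0]
contact_force: [1.7, -0.1, 0.9]
gripper_width: 0.2
grasp_force: 0.8
```

drive_tool --deltas '[[[-0.4,0,1.0],[0,0,0]],[[-0.4,0,1.0],[0,0,0]],[[-0.3,0,0.8],[0,0,0]],[[-0.3,0,0.5],[0,0,0]],[[0,0,0.3],[0,0,0]],[[0,0,0.2],[0,0,0]],[[0,0,0],[0,0,0]]]'

```text
clock: 9.7
position: [595.2, -9.1, 90.3]
ee_rot: [0.998, -0.07, -0.0, 0.0]
contact_force: [0.3, -0.0, 1.2]
gripper_width: -0.0
grasp_force: 0.0
```

drive_tool --deltas '[[[0,0,0.2],[0,0,0]],[[0,0,0.2],[0,0,0]],[[0,0,0.1],[0,0,0]],[[0,0,0],[0,0,0]],[[0,0,0],[0,0,0]]]'

```text
clock: 10.2
position: [595.6, -9.0, 89.9]
ee_rot: [0.998, -0.069, 0.001, 0.0]
contact_force: [-8.3, 2.2, 21.8]
gripper_width: -0.5
grasp_force: 10.9
```

drive_tool --deltas '[[[0,0,-1.5],[0,0,0]],[[0,0,-3.0],[0,0,0]],[[0,0,-2.5],[0,0,0]],[[0,3.5,0],[0,0,0]],[[-0.3,4.0,0],[0,0,0]],[[-0.3,4.0,0],[0,0,0]],[[-0.3,4.0,0],[0,0,0]],[[-0.3,4.0,0],[0,0,0]],[[0,4.0,0],[0,0,0]],[[0,4.0,0],[0,0,0]],[[0,0,0],[0,0,0]],[[0,0,0],[0,0,0]]]'

```text
clock: 11.4
position: [544.9, -280.5, 154.9]
ee_rot: [0.997, -0.071, -0.0, -0.0]
contact_force: [-0.3, -0.1, -0.5]
gripper_width: 0.1
grasp_force: 0.0
```

Run:
```python
from h import *
from bench import arm,get_image
np.set_printoptions(precision=1,suppress=True)
s=arm.read_state();print(s['position'],s['contact_force'])
d=get_image('wrist');W=R.from_quat(s['ee_rot']);M=np.array(d['mount'])
d['eye']=s['position']+W.apply(M[:3,3]);d['orientation']=(W*R.from_matrix(M[:3,:3])).as_quat()
for c,a,b in blobs(d,(50,80,40),(85,255,255)): print('wrist green',c,a,onz(d,[c],67))
t=get_image('scene')
v=lambda i:cv2.resize(i,(400,300))
o=np.hstack([v(d['img']),v(t['img'][150:330,120:360])]);cv2.imwrite('pics/both2.png',o[:,:,::-1])
```

```text
[ 544.9 -280.5  154.9] [-0.3 -0.1 -0.5]
wrist green [280.1 212.5] 1495 [[ 545.2 -280.    67. ]]
wrist green [180.5 363.5] 161 [[ 417.7 -172.6   67. ]]
```

View pics/both2.png

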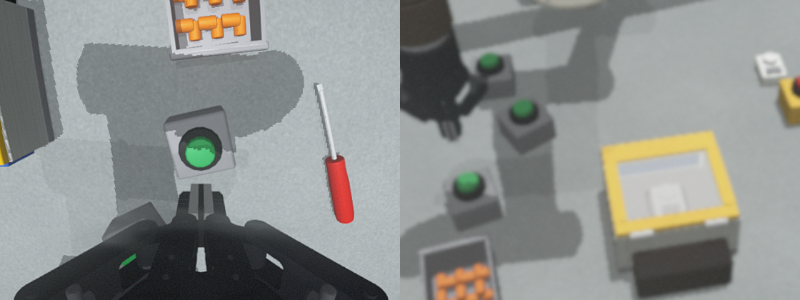

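The cover is shut flat in the right half at (670,180). In the wrist view the green button is at (200,150), and the wrist camera measures it at (545,-280), directly below the TCP. Next I'll press it.

drive_tool --deltas '[[[0,0,3.0],[0,0,0]],[[0,0,3.0],[0,0,0]],[[0,0,1.8],[0,0,0]],[[0,0,0.5],[0,0,0]],[[0,0,0.5],[0,0,0]],[[0,0,0.3],[0,0,0]],[[0,0,0.3],[0,0,0]],[[0,0,0],[0,0,0]],[[0,0,0],[0,0,0]]]'

```text
clock: 12.4
position: [546.2, -279.7, 62.5]
ee_rot: [0.998, -0.07, 0.001, 0.0]
contact_force: [0.0, 3.4, 4.3]
gripper_width: -0.2
grasp_force: 2.0
```

drive_tool --deltas '[[[0,0,0.2],[0,0,0]],[[0,0,0.2],[0,0,0]],[[0,0,0],[0,0,0]],[[0,0,0],[0,0,0]]]'

```text
clock: 12.8
position: [546.3, -279.9, 60.9]
ee_rot: [0.998, -0.069, 0.002, 0.001]
contact_force: [-3.3, 5.9, 17.6]
gripper_width: -0.1
grasp_force: 8.8
```

The button is on its stop at z = 60.9, with force well above 5 N. Now I'll let it go and lift clear.

drive_tool --deltas '[[[0,0,-1.0],[0,0,0]],[[0,0,-2.0],[0,0,0]],[[0,0,-4.0],[0,0,0]],[[0,0,-4.0],[0,0,0]],[[0,0,-4.0],[0,0,0]],[[0,0,0],[0,0,0]],[[0,0,0],[0,0,0]],[[0,0,0],[0,0,0]]]'

```text
clock: 13.6
position: [544.2, -279.6, 205.6]
ee_rot: [0.998, -0.07, -0.002, -0.0]
contact_force: [-0.2, -0.0, 0.7]
gripper_width: -0.2
grasp_force: 0.0
```

Run:
```python
from h import *
from bench import arm,get_image
t=get_image('scene')['img'][150:330,120:360];cv2.imwrite('pics/end.png',cv2.resize(t,(640,480))[:,:,::-1])
```

```text
(no output)
```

View pics/end.png

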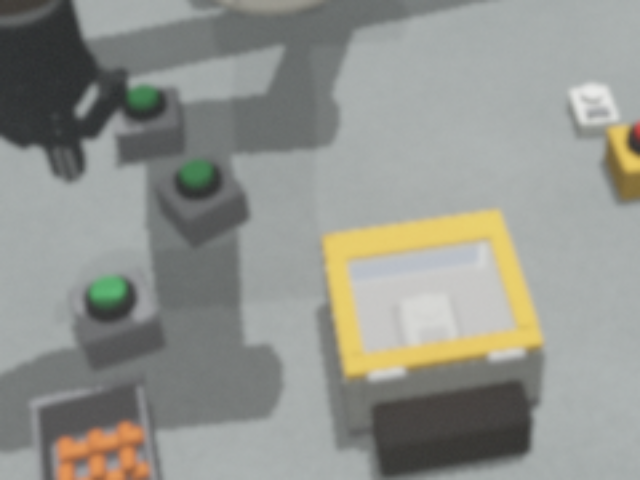

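The cover is shut at (430,290) with the housing seated under the pane at (428,318). The start button is up again at (108,293), and the gripper is clear at (65,150).

```bash
python3 -c "
from bench import arm
print(arm.job_done())"
```

```text
the job is handed in; nothing more can be done
None
```

I pushed the slide home, shut the cover, pressed and released the start button, moved the gripper clear with the housing still in its nest, and handed the job in at about 14 s; no verdict was returned.

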